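# Third hand at the rod clamp

### The arm

A 6-joint arm with a two-finger parallel gripper is mounted at the origin on the work surface. World frame = base frame: x ahead of the robot, y to its left, z up, the work surface at z = 0. Lengths are in mm, angles in rad, forces in N, time in s.
With the tool pointing down it reaches from about 350 to 975 mm from the base axis. Payload 7.1 kg.
Tool frame: the origin (TCP) lies at the very end of the fingers, on their centre line; the grasp point (between the pads) lies 19 mm behind it; z points along the fingers, y is the line along which they close (so a half turn about z gives the same grasp; the last joint's range is limited). The gripper opens to 88 mm and grips with 3 to 60 N. Pads are 20 mm wide; open, the fingers measure 115 mm over their backs; the gripper's body (75 mm by 178 mm) begins 61 mm behind the grasp point.
Start: joints at [-1.272, 0.423, 1.63, -0, 1.089, -0.019], TCP at [195.316, -593.68, 202.175] pointing down, gripper open.
Joint ranges: [-3, 3], [-0.9, 2.11], [0.09, 2.58], [-1.31, 4.45], [0.11, 2.69], [-2.54, 2.54]. Speed limits (rad/s): [2.39, 2.39, 3.01, 3.14, 3.14, 3.14].

### API

Orientations are given as a rotation vector (axis times angle).
In Python, from workcell import sensors, imaging, close_job gives the robot as it stands. The module is installed in compiled form; this text tells all that it offers.
- The arm moves only by the tool servo_tool, never from a script. Its argument "steps" is a list of rows, each a list of 3 entries, a list of its own where there are three numbers: the shift along the world's x, y, z in m, then the turn, a rotation vector about the world's x, y, z in degrees, then the opening, from -1 (shut) to 1 (fully open). A call has exactly 8 rows; each row shifts and turns the commanded pose from where the row before left it; what a row does not reach is not made up. A row lasts 1/12 s, in which the tool goes at most 41.7 mm and 7.16 degrees, less where a joint would pass 70% of its speed; a pose out of reach is approached as far as the arm can. A call is refused whole if a number of a shift passes 0.0417 or a number of a turn 7.16, either way. A call with a gripper value outside its range is refused whole. The fingers move at their own pace and stop on an object; the grip force is fixed at half the most. Time passes only in rows, so rows that do not move let the fingers close, or fill a call up. It gives the time, the measured TCP pose, the force, the opening and the grip force at its end, in the units of the state.
- sensors.get_obs(): the state, without advancing time (a new reading comes with each control period).
- imaging.get_image(name): name is "side" or "top"; returns a dict with "color" (400x640x3 uint8, blue, green, red), "range_z" (400x640 float32, mm along the optical axis (not along the pixel's ray), 0 where there is no reading), "vertical_fov" (degrees; the focal length in pixels is half the picture's height over the tangent of half this angle, whatever the lens; pixels are square), "cx", "cy" (the principal point, pixels), "rvec" (rotation vector, rad) and "tvec" (3), from world to camera coordinates, as OpenCV has them. Camera axes: x right, y down, z forward; pixel columns grow to the right and rows downward; lengths in mm; the calibration is good to about 2 mm. A picture is of the moment at which its call begins.
- close_job(): hands the job in; it is judged then, once.
The state is a dict: "t": time; "qpos": joint angles; "qvel": joint speeds; "joint_torque": joint torques, N m; "ee_pos": TCP position; "orientation": TCP orientation; "ft_force": force on the tool from outside, world axes, zero at the start; "moment": the same for the moment, N m; "width": finger opening in mm; "grasp_force": force on a finger pad.
Only numpy, scipy, OpenCV 4.12 (cv2) and the standard library are available. Lean on these libraries where they do the work, as an engineer would, in place of code of your own. Each camera call takes 0.05 s, during which the arm holds its last target. There are 200 camera calls.

### The job

Pull the blue-topped support rod up out of its tube holder and hold it upright, blue end up, in the notch of the orange spring jaw, with its lower end about 20 mm clear of the bench. Press it into the notch so that the jaw is pushed back about half of its 40 mm travel, a steady push of about 7 N (never against the end stop), and finish while still gripping the rod and pressing like that, so that a colleague can tighten the clamp. Leave the red-topped rod, flask, bottle and screwdriver alone, and push with the rod only.

Things in the scene. Friction and masses are not known exactly. Their poses are not given: they have to be found in the camera images.
- rod_blue: the rod to use: round bar 14 mm in diameter, 180 mm long, 80 to 170 g, bare aluminium, the top 60 mm blue. Origin: centre of its lower end; z along the rod to the blue top. It starts standing loosely in its holder (17 mm bore, so it may lean 1 to 2 degrees), its top 192 mm above the bench
- rod_blue_mid (a point): the middle of the blue-topped rod, on its axis, 90 mm above its lower end
- holder_blue: fixed holder of the blue-topped rod: white upright tube 25 mm in outer diameter, rim 80 mm and floor 12 mm above the bench, on a grey round foot 76 mm wide. Origin: bench level, on the tube's axis. It may stand on either side of the clamp, the red rod's holder on the other
- rod_red: a rod of the same size with a red top, in a holder of the same kind; to be left standing there. Origin: centre of its lower end, z up the rod
- clamp: fixed rod clamp: grey block 70 x 60 mm, 125 mm high, orange spring jaw on a steel plunger before it. Origin: bench level, straight under the axis of a rod lying in the resting jaw's notch. x: level, the way to push the rod, from the notch's open side to the block; z up. Along +x the block spans 80 to 150 mm, its dark foot 65 to 185 mm (100 mm wide); under the notch the bench is bare
- notch (a point): where the axis of a rod lying in the notch passes, 110 mm above the bench; moves with the jaw; axes as the clamp's. The notch is an upright 90-degree V open to -x, 40 mm wide at its mouth 10 mm before this point (orange wings reach 26 mm to either side), from 90 to 130 mm above the bench; it centres the rod by itself
- jaw (a joint): how far the jaw is pushed back along the clamp's +x, in m: 0 at rest, 0.04 at its end stop. Spring of 350 N/m without preload (0.02 m is 7 N), damped. A green band on the steel plunger behind the jaw starts to enter the block at 0.013 and has just vanished at 0.027
- flask: conical glass flask, 74 mm wide, 102 mm high, a bystander; origin at the centre of its underside
- reagent: brown reagent bottle, 60 mm wide, 115 mm high, a bystander; origin at the centre of its underside
- driver: screwdriver with a yellow handle lying on the bench between robot and clamp, 200 mm long, handle 26 mm thick, a bystander; origin under its middle, x along it to the blade
Not all that is in view belongs to the job. Of the things like the clamp, leave any that is turquoise or yellow; of the rest the smaller one is meant.

How it is judged (in metres and radians):
On the way:
1. the blue-topped rod is held in the fingers with its lower end above the rim of its holder (height (world z) of rod_blue above 0.085 m and contact force between the fingers and rod_blue above 1 N), for 0.1 s.
At the end, for the whole second after the job is handed in: fingers hold the blue-topped rod upright (8 deg), lower end 6-45 mm above the bench, in the notch (6 mm sideways, 9 mm in depth), jaw pushed back 12-28 mm (about 4-10 N), at rest, arm and fingers not touching the clamp, bystanders within 30 mm of their starts (value of joint jaw between 0.012 and 0.028 m and velocity of joint jaw between -0.01 and 0.01 m/s and contact force between rod_blue and jaw between 3 and 12.5 N and contact force between the fingers and rod_blue above 1 N and contact force between each of the arm, the fingers and clamp below 0.3 N and angle between rod_blue's own z axis and vertical below 0.14 rad and height (world z) of rod_blue between 0.006 and 0.045 m and y of rod_blue_mid in the frame of notch between -0.006 and 0.006 m and x of rod_blue_mid in the frame of notch between -0.009 and 0.009 m and linear speed of rod_blue below 0.02 m/s and distance of each of rod_red, flask, reagent, driver from where it was at the start of the episode below 0.03 m); the arm keeps its last pose, push and grip.
It fails at once if the jaw is driven against its end stop (pushed back more than 37 mm) (value of joint jaw above 0.037 m).
It fails at once if the red-topped rod, flask, bottle or screwdriver is moved by more than 30 mm (distance of any of rod_red, flask, reagent, driver from where it was at the start of the episode above 0.03 m).
It fails at once if the arm or fingers push the clamp (more than 3 N) (contact force between any of the arm, the fingers and clamp above 3 N).
It also fails if it takes over 48 s, if anything falls off the work surface, if the arm or the gripper's body presses on something with over 40 N, if the wrist force passes 120 N, or if a joint passes its speed limit or range.

## Working session

There is one attempt and no reset: what is moved stays moved. The work goes in short steps, Python scripts to look and compute and a tool call to move; the robot and the scene stay as the last step left them, time stands still between calls to the robot, and variables do not carry over. Pictures are saved under pics/ and viewed, at most 10 in all, crops included, and the job is handed in when it is done.

Besides the shell and the picture viewer there is one more tool, called after ">>>" as name(argument=value, ...) on one line, values as JSON. servo_tool: Moves the arm, as the interface text tells. Its arguments: {"type":"object","properties":{"steps":{"type":"array"}},"required":["steps"]}

```bash
mkdir -p pics; cat > h.py <<'E'
import numpy as np, cv2
from workcell import sensors, imaging
def cam(n):
    d=imaging.get_image(n); h,w=d['color'].shape[:2]
    f=h/2/np.tan(np.radians(d['vertical_fov'])/2)
    d['K']=np.array([[f,0,d['cx']],[0,f,d['cy']],[0,0,1]]); d['R']=cv2.Rodrigues(np.array(d['rvec'],float))[0]
    d['t']=np.array(d['tvec'],float).ravel(); return d
def ray(d,u,v):
    r=d['R'].T@np.linalg.inv(d['K'])@np.array([u,v,1.]); return -d['R'].T@d['t'], r
def onplane(d,u,v,z):
    c,r=ray(d,u,v); return c+r*(z-c[2])/r[2]
def cloud(d):
    h,w=d['range_z'].shape; v,u=np.mgrid[:h,:w]; Z=d['range_z']
    p=np.stack([(u-d['cx'])*Z,(v-d['cy'])*Z,Z*d['K'][0,0]],-1)/d['K'][0,0]
    P=(p-d['t'])@d['R']; P[Z<=0]=np.nan; return P
def proj(d,p):
    q=d['K']@(d['R']@np.array(p,float)+d['t']); return q[:2]/q[2]
E
python3 - <<'E'
from h import *
print(sensors.get_obs())
for n in('top','side'):
    d=cam(n); cv2.imwrite(f'pics/{n}0.png',d['color']); np.savez(f'{n}0.npz',**d)
    print(n,d['vertical_fov'],d['cx'],d['cy'],-d['R'].T@d['t'],d['R'][2])
E
```

```text
{'t': 0.0, 'qpos': array([-1.27203579e+00,  4.23850413e-01,  1.63067896e+00, -3.54442875e-05,
        1.08860579e+00, -1.89904908e-02]), 'qvel': array([ 0.00179683,  0.0009863 , -0.00107225,  0.00173445, -0.00011257,
        0.00031998]), 'joint_torque': array([-2.53307859e-03, -5.44640386e+01, -2.73663425e+01,  6.43056119e-02,
        2.28673877e-02, -9.87567591e-05]), 'ee_pos': array([ 195.11665269, -593.14465062,  201.40008874]), 'orientation': array([-3.10051885e+00, -4.96809592e-01,  3.86470589e-04]), 'ft_force': array([ 0.55297676,  0.43741199, -0.13438157]), 'moment': array([ 0.01765983,  0.01765509, -0.01545686]), 'grasp_force': 0.0, 'width': 87.63972378597128}
top 43.15138722058113 313.8036720911831 202.6046653030103 [ 235.91007758  -18.23408366 1651.70212455] [ 0.08212336  0.01793933 -0.9964607 ]
side 52.513802972346426 324.62207188464726 193.50331616495356 [-214.32061382  632.24481627  749.14745584] [ 0.53870879 -0.58618842 -0.60512476]
```

View pics/top0.png

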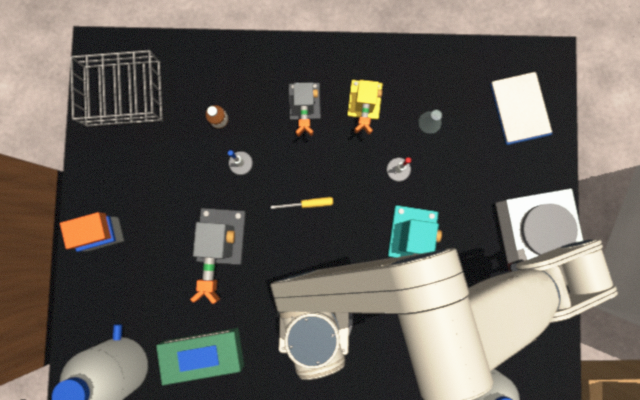

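View pics/side0.png

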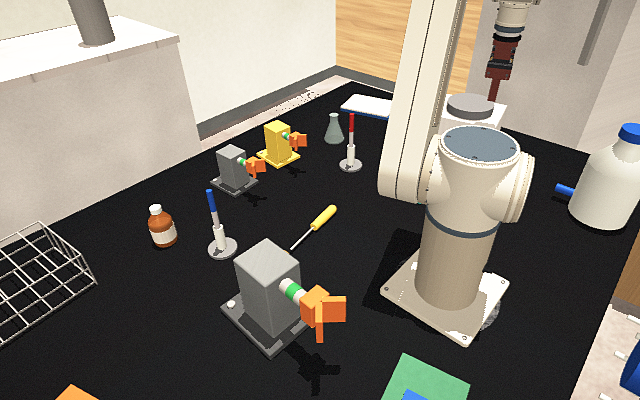

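Candidate clamps in the top view are grey (304,105), yellow (365,100), big grey (215,240) and turquoise (415,230). Yellow and turquoise are excluded, and of the two grey ones the smaller, at (304,105), is meant. The blue rod's top is at (231,154) with its foot at (240,163), and the red rod is at (408,161). The screwdriver lies at (302,204), the bottle at (217,116) and the flask at (430,121).

```bash
python3 - <<'E'
from h import *
T=dict(np.load('top0.npz'));S=dict(np.load('side0.npz'))
PT,PS=cloud(T),cloud(S)
print('base top',proj(T,[0,0,0]),'side',proj(S,[0,0,0]))
hsvT=cv2.cvtColor(T['color'],cv2.COLOR_BGR2HSV);hsvS=cv2.cvtColor(S['color'],cv2.COLOR_BGR2HSV)
def blob(h,lo,hi,box):
    m=cv2.inRange(h,lo,hi); k=np.zeros_like(m); x0,y0,x1,y1=box; k[y0:y1,x0:x1]=m[y0:y1,x0:x1]; return k>0
bl=((100,120,50),(130,255,255)); rd=((0,150,60),(8,255,255)); og=((3,150,120),(18,255,255)); gr=((45,100,60),(85,255,255)); yl=((22,120,80),(35,255,255))
for nm,h,P,c,box in [('blueT',hsvT,PT,bl,(215,140,255,180)),('blueS',hsvS,PS,bl,(195,180,230,230)),('redT',hsvT,PT,rd,(395,150,420,180)),
   ('jawT',hsvT,PT,og,(285,115,325,145)),('jawS',hsvS,PS,og,(240,145,270,185)),('greenT',hsvT,PT,gr,(290,95,320,130)),('driverT',hsvT,PT,yl,(260,190,340,215))]:
    k=blob(h,*c,box); v,u=np.nonzero(k)
    if not len(u): print(nm,'none');continue
    p=P[k]; print(nm,len(u),'px',u.mean().round(1),v.mean().round(1),'bbox',u.min(),v.min(),u.max(),v.max(),'min',np.nanmin(p,0).round(),'max',np.nanmax(p,0).round(),'med',np.nanmedian(p,0).round())
# grey foot of holder & clamp block top from depth
for nm,box in [('clamp',(280,70,330,150)),('holderB',(215,135,260,185)),('holderR',(380,145,420,190)),('flask',(410,100,450,140)),('bottle',(200,100,235,130))]:
    x0,y0,x1,y1=box; p=PT[y0:y1,x0:x1].reshape(-1,3); p=p[~np.isnan(p[:,0])]
    for lo,hi in [(6,25),(60,95),(95,118),(118,135),(150,210)]:
        q=p[(p[:,2]>lo)&(p[:,2]<hi)]
        if len(q)>3: print(nm,lo,hi,len(q),q.mean(0).round(1),q.min(0).round(),q.max(0).round(), 'rect',cv2.minAreaRect(q[:,:2].astype(np.float32)))
a=cv2.resize(T['color'][60:200,200:440],None,fx=3,fy=3,interpolation=cv2.INTER_CUBIC)
cv2.imwrite('pics/cropT.png',a)
E
```

```text
base top [314.05125872 317.92821587] side [443.6091958  288.46518265]
blueT 45 px 230.4 152.9 bbox 227 149 234 157 min [490. 251.  -1.] max [542. 303. 199.] med [498. 259. 183.]
blueS 159 px 210.6 199.8 bbox 205 188 216 211 min [486. 118.  -2.] max [752. 265. 194.] med [491. 260. 165.]
redT 32 px 407.8 159.9 bbox 405 157 411 163 min [ 481. -304.   -3.] max [ 532. -255.  200.] med [ 491. -262.  190.]
jawT 166 px 303.7 125.9 bbox 296 119 312 133 min [574.  21.  -6.] max [649.  77. 139.] med [598.  47. 129.]
jawS 246 px 255.6 166.5 bbox 245 156 265 177 min [ 571. -102.   -1.] max [793.  73. 132.] med [587.  45. 112.]
greenT 21 px 304.0 112.0 bbox 301 111 307 113 min [639.  41.  21.] max [667.  57. 125.] med [643.  48. 116.]
driverT 196 px 317.4 201.8 bbox 301 196 333 206 min [358. -51.  -4.] max [394.  52.  36.] med [372.  -2.  25.]
clamp 6 25 674 [691.6  50.6  11.5] [547. -34.   6.] [816. 137.  25.] rect ((680.5469970703125, 50.75090026855469), (266.94464111328125, 163.36279296875), 1.9533253908157349)
clamp 60 95 48 [660.   44.3  83.4] [586.   9.  62.] [721.  81.  95.] rect ((658.0220
[... 2831 characters left out ...]
25 77 [651.8 323.3  10. ] [607. 282.   6.] [706. 397.  25.] rect ((656.3450927734375, 340.4764404296875), (98.50377655029297, 114.39894104003906), 1.1667335033416748)
bottle 60 95 195 [634.2 328.8  79.4] [610. 305.  61.] [671. 363.  94.] rect ((639.8368530273438, 334.28839111328125), (55.70960235595703, 58.41269302368164), 66.1144790649414)
bottle 95 118 68 [638.3 332.9 109.7] [626. 319.  96.] [656. 349. 118.] rect ((640.3819580078125, 334.37249755859375), (30.887855529785156, 27.020156860351562), 46.811885833740234)
bottle 118 135 18 [641.3 334.3 120.8] [628. 323. 118.] [651. 349. 127.] rect ((641.4320678710938, 334.310302734375), (22.08570671081543, 18.089250564575195), 52.258583068847656)
```

View pics/cropT.png

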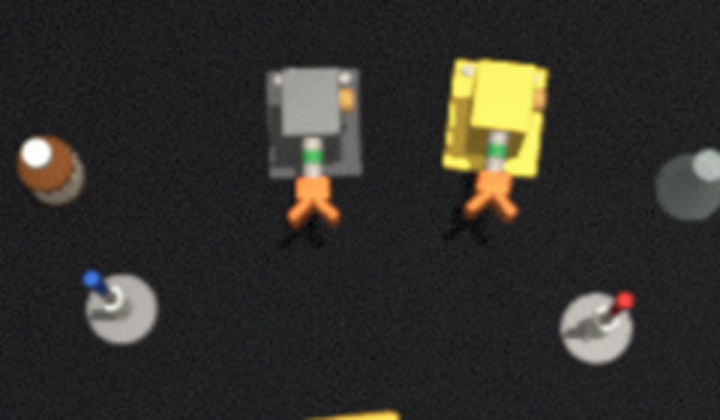

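The crop shows the small grey clamp at crop (312,130), with its orange V opening downwards in the image (towards the robot) and its green band at (312,157). The yellow look-alike sits beside it at (497,130). The blue rod's top is at crop (92,279), and it is left of the clamp. I'm setting out now.

>>> servo_tool(steps=[[[0.024,0.03,0.012],[0,0,6.5],1],[[0.024,0.03,0.012],[0,0,6.5],1],[[0.024,0.03,0.012],[0,0,6.5],1],[[0.024,0.03,0.012],[0,0,6.5],1],[[0.024,0.03,0.012],[0,0,6.5],1],[[0.024,0.03,0.012],[0,0,6.5],1],[[0.024,0.03,0.012],[0,0,6.5],1],[[0.024,0.03,0.012],[0,0,6.5],1]])

```text
t: 0.77
ee_pos: [387.9, -351.9, 298.5]
orientation: [-2.565, -1.813, 0.0]
ft_force: [0.3, 0.0, 0.1]
width: 87.9
grasp_force: 0.0
```

```bash
python3 - <<'E'
from h import *
T=dict(np.load('top0.npz'));S=dict(np.load('side0.npz'))
hT,hS=[cv2.cvtColor(d['color'],cv2.COLOR_BGR2HSV) for d in(T,S)]
def pts(h,lo,hi,b):
    x0,y0,x1,y1=b; v,u=np.nonzero(cv2.inRange(h[y0:y1,x0:x1],lo,hi)); return u+x0,v+y0
# blue rod axis: line fits of the blue part in both views -> intersect planes
def plane(d,u,v):
    vx,vy,x,y=cv2.fitLine(np.stack([u,v],1).astype(np.float32),cv2.DIST_L2,0,.01,.01).ravel()
    c,a=ray(d,x,y);_,b=ray(d,x+20*vx,y+20*vy); n=np.cross(a,b); n/=np.linalg.norm(n); return c,n
uT,vT=pts(hT,(100,100,40),(130,255,255),(220,145,240,165)); uS,vS=pts(hS,(100,100,40),(130,255,255),(200,182,222,216))
print('side blue',uS.min(),uS.max(),vS.min(),vS.max(),'top',uT.min(),uT.max(),vT.min(),vT.max())
cS,nS=plane(S,uS,vS)
# top view: brightest cap = circle farthest out; point at z=192 from cap centre
for (u,v) in [(uT.mean(),vT.mean())]: print('T centroid @170',onplane(T,u,v,170).round(1))
cT,nT=plane(T,uT,vT)
for z in (80,140,192):
    A=np.array([nS[:2],nT[:2]]); b=[nS@cS-nS[2]*z,nT@cT-nT[2]*z]; print(z,np.linalg.solve(A,b).round(1))
# foot circle in top view (grey, bench ~ z 10)
x0,y0,x1,y1=222,145,262,182
g=hT[y0:y1,x0:x1]; m=((g[...,2]>110)&(g[...,1]<60)).astype(np.uint8)
cs=max(cv2.findContours(m,0,1)[0],key=cv2.contourArea); print('foot',cv2.fitEllipse(cs)); c=cv2.fitEllipse(cs)[0]; print(onplane(T,c[0]+x0,c[1]+y0,8).round(1))
# clamp
uj,vj=pts(hT,(3,120,90),(18,255,255),(290,115,320,140))
tip=vj>=vj.max()-2; print('jaw u',uj.min(),uj.max(),vj.min(),vj.max())
L=onplane(T,uj.min()-.5,vj[uj==uj.min()].mean(),130);R=onplane(T,uj.max()+.5,vj[uj==uj.max()].mean(),130);print('wings',L.round(1),R.round(1), 'tipfront',onplane(T,304,vj.max()+.5,130).round(1))
bk=((hT[70:118,285:325,1]<60)&(hT[70:118,285:325,2]>85)).astype(np.uint8)
P=cloud(T)[70:118,285:325]; bk&=(P[...,2]>112)
v,u=np.nonzero(bk); rc=cv2.minAreaRect(np.stack([u+285,v+70],1).astype(np.float32)); print('block',rc)
bx=np.array([onplane(T,*q,125)[:2] for q in cv2.boxPoints(rc)]); print(bx.round(1))
ug,vg=pts(hT,(45,80,60),(85,255,255),(290,95,320,130)); print('green',onplane(T,ug.mean(),vg.mean(),118).round(1))
o=sensors.get_obs(); print(o['ee_pos'],o['orientation'],o['qpos'])
E
```

```text
side blue 205 216 188 211 top 227 234 149 157
T centroid @170 [499.5 260.  170. ]
80 [495.7 258. ]
140 [496.1 257.4]
192 [496.5 256.8]
foot ((18.97602081298828, 17.691722869873047), (20.697587966918945, 21.583335876464844), 33.865909576416016)
[496.5 254.7   8. ]
jaw u 296 313 119 134
wings [577.8  71.4 130. ] [580.7  16.4 130. ] tipfront [569.1  45.1 130. ]
block ((302.5, 100.0), (34.0, 19.0), 90.0)
[[730.9  84.2]
 [732.3  25.5]
 [625.4  22.4]
 [624.   80.8]]
green [643.3  49.1 118. ]
[ 387.92009063 -351.87759552  298.53140975] [-2.56490772e+00 -1.81331103e+00  1.54744937e-04] [-7.59433490e-01  1.68934876e-01  1.75124614e+00 -1.19476079e-05
  1.22186107e+00 -4.19409179e-01]
```

>>> servo_tool(steps=[[[0.007,0.038,0],[0,0,2.9],1],[[0.007,0.038,0],[0,0,2.9],1],[[0.007,0.038,0],[0,0,2.9],1],[[0.007,0.038,0],[0,0,2.9],1],[[0.007,0.038,0],[0,0,2.9],1],[[0.007,0.038,0],[0,0,2.9],1],[[0.007,0.038,0],[0,0,2.9],1],[[0.007,0.038,0],[0,0,2.9],1]])

```text
t: 1.43
ee_pos: [443.0, -47.8, 298.1]
orientation: [-2.152, -2.289, 0.0]
ft_force: [0.2, -1.0, -0.2]
width: 87.7
grasp_force: 0.0
```

>>> servo_tool(steps=[[[0.0065,0.038,0],[0,0,0],1],[[0.0065,0.038,0],[0,0,0],1],[[0.0065,0.038,0],[0,0,0],1],[[0.0065,0.038,0],[0,0,0],1],[[0.0065,0.038,0],[0,0,0],1],[[0.0065,0.038,0],[0,0,0],1],[[0.0065,0.038,0],[0,0,0],1],[[0.0065,0.038,0],[0,0,0],1]])

```text
t: 2.1
ee_pos: [495.0, 256.3, 297.9]
orientation: [-2.154, -2.287, 0.001]
ft_force: [1.6, -0.5, 1.2]
width: 88.3
grasp_force: 0.0
```

>>> servo_tool(steps=[[[0.001,0.001,-0.02],[0,0,0],1],[[0,0,-0.02],[0,0,0],1],[[0,0,-0.02],[0,0,0],1],[[0,0,-0.02],[0,0,0],1],[[0,0,-0.025],[0,0,0],1],[[0,0,-0.025],[0,0,0],1],[[0,0,-0.025],[0,0,0],1],[[0,0,-0.01],[0,0,0],1]])

```text
t: 2.77
ee_pos: [494.2, 254.3, 129.8]
orientation: [-2.153, -2.285, 0.008]
ft_force: [-1.0, -0.6, 0.5]
width: 87.8
grasp_force: 0.0
```

```bash
python3 - <<'E'
from h import *
S=cam('side');T=cam('top')
a=cv2.resize(S['color'][100:280,130:310],(540,540));b=T['color'][80:220,180:320]
cv2.imwrite('pics/grasp.png',np.hstack([a[:500],cv2.resize(b,(250,250),interpolation=2).repeat(2,0)[:500]]))
E
```

```text
(no output)
```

View pics/grasp.png

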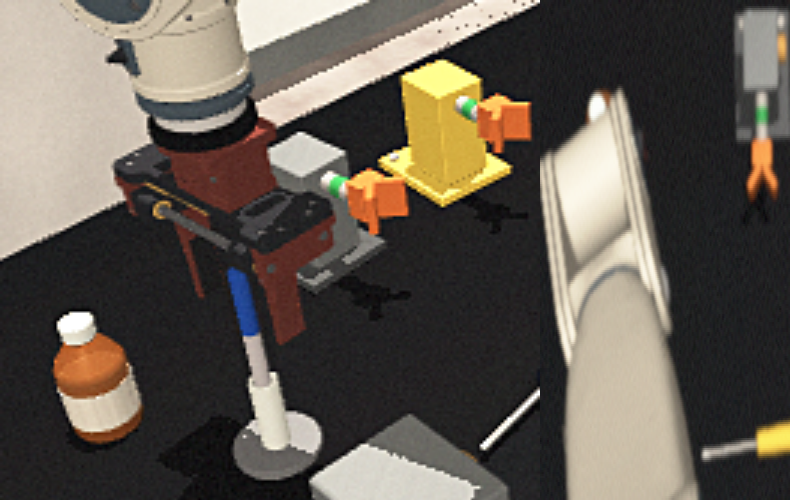

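The side crop shows the blue rod (245,300) standing between the open fingers (195,230 and 290,300), with the body clear above its top. I'm closing now with a 2 mm correction in y.

>>> servo_tool(steps=[[[0.001,0.002,0.002],[0,0,0],1],[[0,0,0],[0,0,0],-1],[[0,0,0],[0,0,0],-1],[[0,0,0],[0,0,0],-1],[[0,0,0],[0,0,0],-1],[[0,0,0],[0,0,0],-1],[[0,0,0],[0,0,0],-1],[[0,0,0],[0,0,0],-1]])

```text
t: 3.53
ee_pos: [497.3, 257.3, 135.3]
orientation: [2.154, 2.286, 0.0]
ft_force: [0.6, 0.3, -0.3]
width: 44.3
grasp_force: 0.0
```

>>> servo_tool(steps=[[[0,0,0],[0,0,0],-1],[[0,0,0],[0,0,0],-1],[[0,0,0],[0,0,0],-1],[[0,0,0],[0,0,0],-1],[[0,0,0],[0,0,0],-1],[[0,0,0],[0,0,0],-1],[[0,0,0],[0,0,0],-1],[[0,0,0],[0,0,0],-1]])

```text
t: 4.2
ee_pos: [497.2, 257.3, 135.1]
orientation: [-2.154, -2.286, 0.0]
ft_force: [-0.6, -0.5, 0.0]
width: 13.3
grasp_force: 30.0
```

>>> servo_tool(steps=[[[0,0,0.005],[0,0,0],-1],[[0,0,0.012],[0,0,0],-1],[[0,0,0.016],[0,0,0],-1],[[0,0,0.018],[0,0,0],-1],[[0,0,0.018],[0,0,0],-1],[[0,0,0.018],[0,0,0],-1],[[0,0,0.015],[0,0,0],-1],[[0,0,0.008],[0,0,0],-1]])

```text
t: 4.87
ee_pos: [498.3, 257.8, 248.2]
orientation: [2.153, 2.286, 0.005]
ft_force: [0.3, -0.4, -1.9]
width: 13.3
grasp_force: 30.0
```

>>> servo_tool(steps=[[[0.002,-0.015,0],[0,0,0],-1],[[0.003,-0.03,0],[0,0,0],-1],[[0.003,-0.035,0],[0,0,0],-1],[[0.003,-0.035,0],[0,0,0],-1],[[0.003,-0.035,0],[0,0,0],-1],[[0.003,-0.035,0],[0,0,0],-1],[[0.003,-0.022,0],[0,0,0],-1],[[0.001,-0.01,0],[0,0,0],-1]])

```text
t: 5.53
ee_pos: [518.3, 37.6, 245.5]
orientation: [2.157, 2.283, -0.0]
ft_force: [-0.5, 0.7, -1.2]
width: 13.5
grasp_force: 30.0
```

>>> servo_tool(steps=[[[0,0,0],[0,0,0],-1],[[0,0,-0.015],[0,0,0],-1],[[0,0,-0.015],[0,0,0],-1],[[0,0,-0.015],[0,0,0],-1],[[0,0,-0.015],[0,0,0],-1],[[0,0,-0.015],[0,0,0],-1],[[0,0,0],[0,0,0],-1],[[0,0,0],[0,0,0],-1]])

```text
t: 6.2
ee_pos: [517.7, 41.5, 169.8]
orientation: [-2.152, -2.287, 0.002]
ft_force: [0.1, -0.4, -1.3]
width: 13.5
grasp_force: 30.0
```

```bash
python3 - <<'E'
from h import *
o=sensors.get_obs(); print(o['ee_pos'],o['orientation'],o['ft_force'],o['qpos'])
S=cam('side');T=cam('top'); np.savez('S1.npz',**S)
h=cv2.cvtColor(S['color'],cv2.COLOR_BGR2HSV)
e=o['ee_pos']; print('proj tcp',proj(S,e),'expected rod bottom',proj(S,[e[0],e[1],e[2]-123]), 'notch',proj(S,[584,44.3,110]))
a=cv2.resize(S['color'][110:260,200:370],(680,600),interpolation=2); cv2.imwrite('pics/pre.png',a); cv2.imwrite('pics/preT.png',cv2.resize(T['color'][60:180,240:400],(800,600),interpolation=2))
E
```

```text
[517.70891835  41.48815823 169.78112017] [-2.15200962e+00 -2.28666433e+00  1.86999634e-03] [ 0.13495175 -0.35957366 -1.26482364] [ 5.68670729e-02  3.13339235e-01  1.88705132e+00  3.60633120e-04
  9.43120357e-01 -3.99978844e-03]
proj tcp [271.94111146 157.04529904] expected rod bottom [276.17086394 193.42176831] notch [257.62294943 167.27344516]
```

View pics/pre.png

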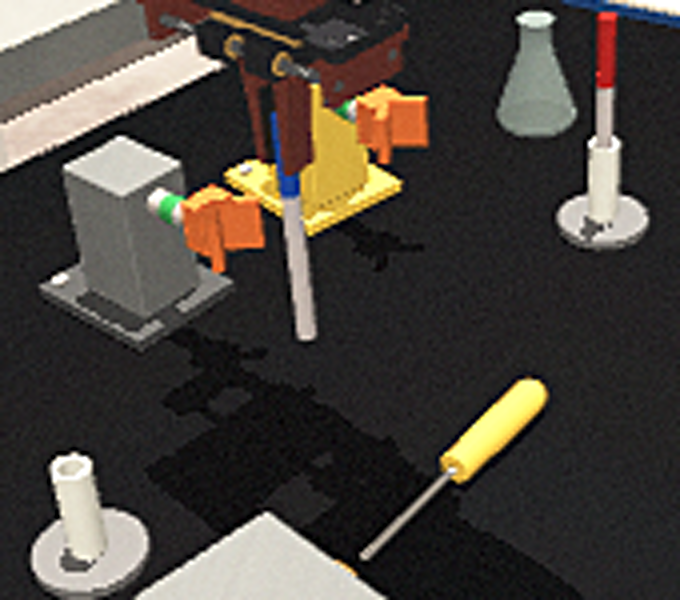

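The crop shows the rod upright in the fingers, its lower end at crop (306,340), which is pixel (276,195) as predicted. The jaw V at (225,225) lies just behind it, and the bystanders and empty holder are undisturbed. Next I lower and approach the notch.

>>> servo_tool(steps=[[[0,0,-0.006],[0,0,0],-1],[[0,0,-0.012],[0,0,0],-1],[[0,0,-0.006],[0,0,0],-1],[[0.01,0,0],[0,0,0],-1],[[0.015,0.001,0],[0,0,0],-1],[[0.015,0.001,0],[0,0,0],-1],[[0.01,0,0],[0,0,0],-1],[[0,0,0],[0,0,0],-1]])

```text
t: 6.97
ee_pos: [571.2, 42.3, 146.8]
orientation: [2.153, 2.285, 0.003]
ft_force: [-1.2, -0.2, -0.8]
width: 13.4
grasp_force: 30.0
```

>>> servo_tool(steps=[[[0.004,0,0],[0,0,0],-1],[[0.003,0,0],[0,0,0],-1],[[0.003,0,0],[0,0,0],-1],[[0.003,0,0],[0,0,0],-1],[[0.003,0,0],[0,0,0],-1],[[0.002,0,0],[0,0,0],-1],[[0,0,0],[0,0,0],-1],[[0,0,0],[0,0,0],-1]])

```text
t: 7.63
ee_pos: [585.9, 42.4, 146.1]
orientation: [-2.154, -2.286, 0.001]
ft_force: [-2.1, 0.5, -0.1]
width: 12.9
grasp_force: 30.0
```

>>> servo_tool(steps=[[[0.002,0,0],[0,0,0],-1],[[0.002,0,0],[0,0,0],-1],[[0.002,0,0],[0,0,0],-1],[[0.002,0,0],[0,0,0],-1],[[0.002,0.001,0],[0,0,0],-1],[[0,0,0],[0,0,0],-1],[[0,0,0],[0,0,0],-1],[[0,0,0],[0,0,0],-1]])

```text
t: 8.3
ee_pos: [595.5, 43.4, 145.8]
orientation: [-2.153, -2.285, 0.002]
ft_force: [-5.6, 2.6, 0.6]
width: 13.6
grasp_force: 30.0
```

```bash
python3 - <<'E'
from h import *
f=[]
for i in range(4):
    S=cam('side'); o=sensors.get_obs(); f.append(o['ft_force'])
print(np.mean(f,0),o['ee_pos'],o['moment'])
T=cam('top'); np.savez('T2.npz',**T); np.savez('S2.npz',**S)
cv2.imwrite('pics/push1.png',cv2.resize(S['color'][130:230,210:310],(600,600),interpolation=2))
E
```

```text
[-5.1478704   1.70749024  0.49128094] [595.48835992  43.37360221 145.85549711] [ 0.36290183  0.97827692 -0.02259814]
```

View pics/push1.png

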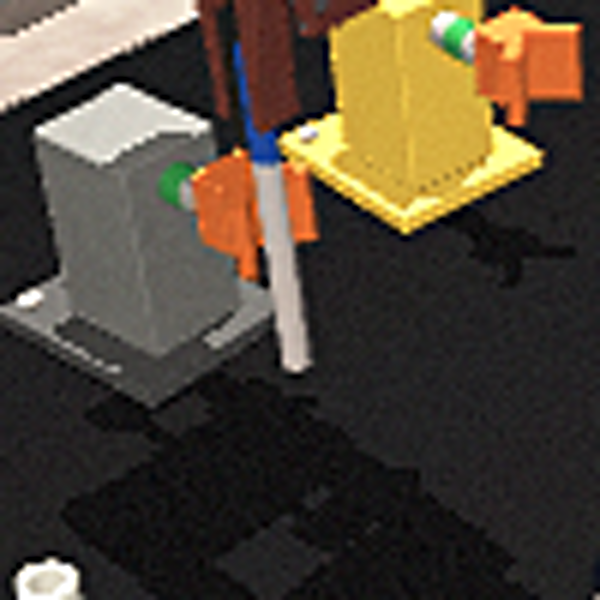

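The rod sits in the V (285,200), and the green band (175,185) is just starting to enter the block. That matches about 5 N, or roughly 14 mm. I'm pushing about 6 mm more, with a small +y shift to relieve the side force.

>>> servo_tool(steps=[[[0.001,0.001,0],[0,0,0],-1],[[0.001,0.001,0],[0,0,0],-1],[[0.001,0.001,0],[0,0,0],-1],[[0.001,0,0],[0,0,0],-1],[[0.001,0,0],[0,0,0],-1],[[0.001,0,0],[0,0,0],-1],[[0,0,0],[0,0,0],-1],[[0,0,0],[0,0,0],-1]])

```text
t: 9.22
ee_pos: [601.0, 46.3, 145.6]
orientation: [-2.153, -2.285, 0.003]
ft_force: [-5.8, 2.5, -0.1]
width: 13.0
grasp_force: 30.0
```

```bash
python3 - <<'E'
from h import *
f=[]
for i in range(6):
    S=cam('side'); o=sensors.get_obs(); f.append(o['ft_force'])
e=o['ee_pos'];print(np.mean(f,0),e,o['moment'],o['grasp_force'])
h=cv2.cvtColor(S['color'],cv2.COLOR_BGR2HSV); b=proj(S,[e[0],e[1],e[2]-123]);print('expected bottom',b,'mid',proj(S,[e[0],e[1],e[2]-33]))
# rod axis in side view below the jaw: bright low-sat pixels
x0,y0=int(b[0])-12,int(b[1])-22
r=h[y0:y0+34,x0:x0+24]; m=(r[...,2]>120)&(r[...,1]<60); 
for i in range(0,34,3):
    u=np.nonzero(m[i])[0]
    if len(u): print(y0+i,x0+u.min(),x0+u.max())
for z in (20,60,100): print(z,proj(S,[e[0],e[1],z]))
cv2.imwrite('pics/push2.png',cv2.resize(S['color'][130:230,210:310],(600,600),interpolation=2))
E
```

```text
[-5.38206755  1.81683679  0.2546854 ] [600.92060772  46.27488967 145.58260404] [ 0.30029102  1.21615243 -0.01775448] 30.002208352088928
expected bottom [256.92035258 189.76698144] mid [253.13078559 164.72616955]
167 252 255
170 252 256
173 253 256
176 253 257
179 250 257
182 249 258
185 245 258
188 255 258
191 256 257
20 [257.0241187  190.45265021]
60 [255.38663136 179.63241335]
100 [253.68170721 168.36656556]
```

View pics/push2.png

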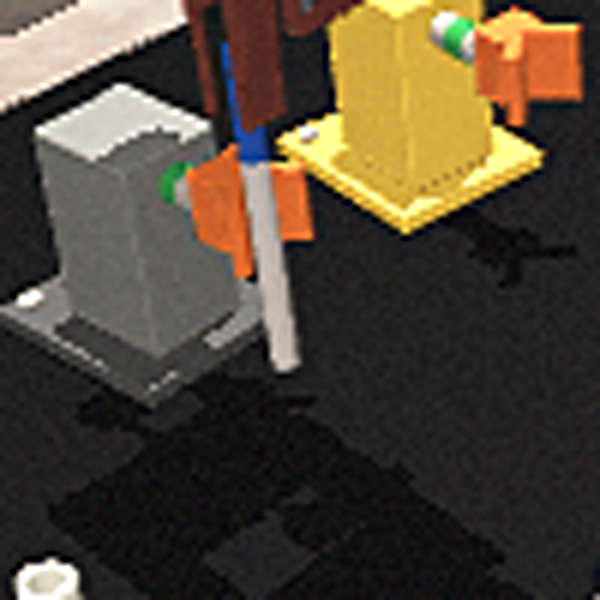

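The rod sits centred in the V at (262,215), vertical, with its lower end at (285,365) where expected. The green band (175,185) is partly into the block. I'll measure the band to check the travel.

```bash
python3 - <<'E'
from h import *
S0=dict(np.load('side0.npz'));S1=dict(np.load('S1.npz'));S2=dict(np.load('S2.npz'));S3=cam('side');T=cam('top')
def blob(d,lo,hi,b):
    x0,y0,x1,y1=b;h=cv2.cvtColor(d['color'],cv2.COLOR_BGR2HSV); m=cv2.inRange(h[y0:y1,x0:x1],lo,hi); v,u=np.nonzero(m); return len(u),(u.mean()+x0).round(2),(v.mean()+y0).round(2),u.min()+x0,u.max()+x0
# predicted image shift of jaw per mm
a,b=proj(S0,[610,45,110]),proj(S0,[630,46.2,110]); print('20mm shift px',b-a)
for d in(S0,S1,S2,S3):
    print('green',blob(d,(45,100,60),(85,255,255),(225,145,262,175)),'orange',blob(d,(3,150,90),(18,255,255),(238,145,252,182))[0], end=' ')
    h=cv2.cvtColor(d['color'],cv2.COLOR_BGR2HSV); m=cv2.inRange(h[145:185,236:270],(3,150,90),(18,255,255)); v,u=np.nonzero(m); print('left edge',u.min()+236,'right',u.max()+236,'bottom',v.max()+145, 'left per row',[ (236+np.nonzero(m[r-145])[0].min()) if m[r-145].any() else None for r in (158,160,162,164,166,168)],'right', [ (236+np.nonzero(m[r-145])[0].max()) if m[r-145].any() else None for r in (160,162,164,166,168)])
h=cv2.cvtColor(T['color'],cv2.COLOR_BGR2HSV); v,u=np.nonzero(cv2.inRange(h[95:140,285:325],(3,150,90),(18,255,255))); print('top orange',len(u))
E
```

```text
20mm shift px [-4.75938342 -2.23351228]
green (24, np.float64(241.83), np.float64(161.25), np.int64(240), np.int64(246)) orange 66 left edge 245 right 265 bottom 177 left per row [np.int64(248), np.int64(254), np.int64(246), np.int64(246), np.int64(246), np.int64(246)] right [np.int64(264), np.int64(264), np.int64(264), np.int64(265), np.int64(265)]
green (24, np.float64(241.83), np.float64(161.25), np.int64(240), np.int64(246)) orange 70 left edge 245 right 265 bottom 177 left per row [np.int64(248), np.int64(252), np.int64(246), np.int64(246), np.int64(246), np.int64(246)] right [np.int64(264), np.int64(264), np.int64(264), np.int64(265), np.int64(265)]
green (22, np.float64(238.68), np.float64(159.73), np.int64(237), np.int64(241)) orange 157 left edge 242 right 262 bottom 176 left per row [np.int64(244), np.int64(242), np.int64(242), np.int64(243), np.int64(243), np.int64(243)] right [np.int64(261), np.int64(261), np.int64(261), np.int64(262), np.int64(262)]
green (16, np.float64(238.38), np.float64(159.44), np.int64(237), np.int64(241)) orange 159 left edge 241 right 261 bottom 175 left per row [np.int64(241), np.int64(241), np.int64(242), np.int64(242), np.int64(242), np.int64(243)] right [np.int64(260), np.int64(260), np.int64(261), np.int64(261), np.int64(261)]
top orange 0
```

The green band went from 24 to 22 to 16 px, so the jaw is at about 17.5 mm. I'm adding 2.5 mm.

>>> servo_tool(steps=[[[0.001,0.0005,0],[0,0,0],-1],[[0.001,0,0],[0,0,0],-1],[[0.0005,0,0],[0,0,0],-1],[[0,0,0],[0,0,0],-1],[[0,0,0],[0,0,0],-1],[[0,0,0],[0,0,0],-1],[[0,0,0],[0,0,0],-1],[[0,0,0],[0,0,0],-1]])

```text
t: 10.28
ee_pos: [603.2, 46.5, 145.6]
orientation: [-2.153, -2.285, 0.005]
ft_force: [-6.5, 0.3, 1.4]
width: 13.6
grasp_force: 30.0
```

```bash
python3 - <<'E'
from h import *
f=[]
for i in range(6):
    S=cam('side'); o=sensors.get_obs(); f.append(o['ft_force'])
e=o['ee_pos'];print(np.mean(f,0),e,o['t'],o['grasp_force'],o['width'])
h=cv2.cvtColor(S['color'],cv2.COLOR_BGR2HSV); print('green',(cv2.inRange(h[145:175,225:262],(45,100,60),(85,255,255))>0).sum())
m=(h[...,2]>120)&(h[...,1]<60)
for v in (167,173,188,190,192):
    u=[x for x in range(248,262) if m[v,x]]; print(v,u[:1],u[-1:])
for z in (12,22,100): print(z,proj(S,[e[0],e[1],z]))
E
```

```text
[-6.59069678  0.28215284  0.55237452] [603.16600231  46.5418703  145.52960711] 10.5833 30.006667971611023 13.282266858646734
green 11
167 [251] [255]
173 [252] [256]
188 [255] [258]
190 [255] [258]
192 [] []
12 [256.79036134 192.31790834]
22 [256.38787825 189.67523031]
100 [253.10641961 168.12938453]
```

The push is 6.6 N, the band puts the jaw at about 20 mm, and the rod is vertical with its lower end about 20 mm up. I'm handing it in.

```bash
python3 -c "
from workcell import close_job
print(close_job())"
```

```text
the job is handed in; nothing more can be done
None
```

I handed the job in with the blue-topped rod gripped upright in the orange jaw's notch, its lower end about 20 mm above the bench, pressing with about 6.6 N and the jaw pushed back about 20 mm; no verdict came back.

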